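# Hold a sample plate flush under a sloped measuring probe

### The job

Take the plate lifter by its upright grip, slide its blade under the longer of the two steel plates in the drying rack and lift that plate out on the blade; leave the shorter plate where it is and keep the fingers off the long one. Tilt the lifter to the slope of the probe head on the stand and bring the plate up under it until the plate covers the measuring nose, lies flush on its face and has pushed the sprung nose well past half its travel, gently enough not to shift the head. Finish while still holding it there, gripping the lifter and pressing the plate up, because the reading is taken in the hand.

Things in the scene. Friction and masses are not known exactly. Their poses are not given: they have to be found in the camera images.
- lifter: plate lifter, 144 mm long, 0.12 kg, loose, lying with its blade flat. Steel blade 28 wide, 3 thick, then a neck 18 wide, and an upright black grip. Origin on the underside, below the middle of the seat for the long plate; x along the blade from grip to tip, z up. Tip at x = +31 mm. A lip across the blade at x = -42 to -38 mm, 3 mm above the blade's top, stops a plate sliding towards the grip
- lifter_grip (a point): middle of the lifter's grip, at x = -100, z = 42 mm of the lifter, axes as the lifter's. The grip is 16 x 16 mm square, its top at z = 68 mm, on a 26 mm square foot 8 mm high. Grasp it from above across either pair of flats, firmly (60 N or more): the push on the blade, up to 6 N, turns about it. Squeezing along the blade (x) resists that best
- lifter_seat (a point): top face of the lifter's blade, 3 mm above its underside, under the middle of the long plate when this touches the lip; axes as the lifter's
- plate: the longer steel plate, 76 x 52 x 5 mm, about 0.055 kg, loose. Origin at the centre of its underside; x along its 76 mm length, z up. It lies in one of the rack's two bays (which one varies), its length along the bay, its front edge 4 mm out of the rack's front
- plate_top (a point): centre of the longer plate's upper face
- short_plate: the shorter, square steel plate, 52 x 52 x 5 mm, in the rack's other bay; it stays there
- rack: black drying rack, fixed, 80 deep (x -34 to +46 mm), 128 wide, 38 tall. Origin on its underside, front to -x. Two bays side by side, middles at y = +30.5 and -30.5 mm, with side walls and, at the back, a stop across from 25 to 38 mm up, its front face at x = +40 mm
- bay_left (a point): middle of the rack's left bay (y = +30.5 mm), on top of its ledges, 30 mm above the worktop, axes as the rack's. A plate lies on two side ledges; between them, under the plate, runs a channel 38 mm wide and 24 mm high (6 to 30 mm above the worktop), open to the front
- bay_right (a point): middle of the rack's right bay (y = -30.5 mm), 30 mm above the worktop, axes as the rack's; as the left bay
- stand: probe stand, fixed. Origin under its base (x -45 to +75, y -55 to +55, 15 mm high). A column at the back, x +42 to +68 mm, 225 mm high with its clevis, carries the grey round probe head on an arm towards -x. The head is clamped at a slope of 9 to 23 degrees, its edge towards -x the lower one
- head_top (a point): centre of the flat top of the probe head (60 mm across, 44 tall), 52 mm from the nose's face; a small black cap 8 mm high sits on it. Axes are the head's: z out of the top, square to the sloped face, y level, x up the slope. The top is parallel to the nose's face. The clamp slips only if pushed with over 40 N
- nose_face (a point): centre of the round flat steel face, 36 mm across, of the measuring nose that looks down out of the head, 160 to 180 mm above the worktop; axes as the head's, so the face looks to -z. The nose stands out 8 mm from the housing and moves in along +z
- nose (a joint): how far the nose is pushed in, m: 0 fully out, 0.007 at its stop. Its spring takes 2 N to start and 6 N at the stop
Mind the look-alikes: they are no part of the job. What is shaped like the rack but pink is not meant.

How it is judged:
On the way:
1. the longer plate is lifted clear of the rack on the lifter's blade (z of plate in the frame of rack above 0.055 m and contact force between lifter and plate above 0.15 N and contact force between the fingers and lifter above 1 N), for 0.2 s.
At the end, for the whole second after the job is handed in: robot grips the lifter, its blade presses the longer plate (over 2 N) on the nose; plate centred within 14 mm along and 9 mm across the slope, faces within 0.04 rad, nose in by over 4 of its 7 mm, shorter plate still in the rack (x of plate_top in the frame of nose_face between -0.014 and 0.014 m and y of plate_top in the frame of nose_face between -0.009 and 0.009 m and angle between the z axis of plate and the z axis of nose_face, either way round below 0.04 rad and value of joint nose above 0.004 m and contact force between plate and stand above 2 N and contact force between lifter and plate above 2 N and contact force between the fingers and lifter above 2 N and distance between short_plate and rack below 0.06 m and linear speed of plate below 0.02 m/s); the arm keeps its last pose, push and grip.
It fails at once if the fingers touched the longer plate (contact force between the fingers and plate above 0.5 N).
It fails at once if the plate or lifter was pushed on the head with more than 30 N (contact force between any of plate, lifter and stand above 30 N).
It fails at once if the probe head was shifted by more than 8 mm (distance of head_top from where it was at the start of the episode above 0.008 m).
It fails at once if the shorter plate was moved by more than 15 mm (distance of short_plate from where it was at the start of the episode above 0.015 m).
It also fails if it takes over 72 s, if anything falls off the work surface, if the arm or the gripper's body presses on something with over 40 N, if the wrist force passes 120 N, or if a joint passes its speed limit or range.

### The arm

A 6-joint arm with a two-finger parallel gripper is mounted at the origin on a cart in front of the work surface, level with it; the furniture and walls round the work are solid. World frame = base frame: x ahead of the robot, y to its left, z up, the work surface at z = 0. Lengths are in m, angles in rad, forces in N, time in s.
With the tool pointing down it reaches from about 0.3 to 0.95 m from the base axis. Payload 3.1 kg.
Tool frame: the origin (TCP) lies at the very end of the fingers, on their centre line; the grasp point (between the pads) lies 19 mm behind it; z points along the fingers, y is the direction in which the jaws open and shut (so a half turn about z gives the same grasp; the last joint's range is limited). The gripper opens to 85 mm and grips with 20 to 120 N. Pads are 22 mm wide; open, the fingers measure 114 mm over their backs; the gripper's body (76 mm by 85 mm) begins 54 mm behind the grasp point. The pads swing forward as they close: fully open they stand 13 mm farther back than shut.
Start: joints at [1.274, 0.308, 1.634, -0, 1.2, -0.07], TCP at [0.141, 0.609, 0.231] pointing down, gripper open.
Joint ranges: [-3.06, 3.06], [-0.79, 1.96], [0.05, 2.63], [-1.19, 4.34], [0.05, 2.64], [-2.94, 2.94]. Speed limits (rad/s): [2.79, 2.79, 3.14, 3.14, 3.14, 3.14].

### API

Orientations are given as a unit quaternion [w, x, y, z].
In Python, from cell import ctrl gives the robot as it stands.
- The arm moves only by the tool step_arm, never from a script. Its argument "targets" is a list that holds one entry, the list of rows, each a list of 5 numbers: the closure in counts, from 0 (fully open) to 255 (shut), then the shift along the tool's x, y, z in cm, then the turn about the tool's z in rad. A call has 1 to 5 rows; each row is the pose to reach, as a shift and turn from the pose commanded when the call began, along the tool's axes at that moment; what a row does not reach only later rows make up. A row lasts 1/10 s, in which the tool goes at most 50 mm and 8.59 degrees, less where a joint would pass 70% of its speed; a pose out of reach is approached as far as the arm can. A call with a gripper value outside its range is refused whole. The fingers move at their own pace and stop on an object; "newtons" is the grip in N (left out, the last holds). Time passes only in rows, so rows that repeat a pose let the fingers close. It gives the time, the measured TCP pose, the force and the opening at its end, in the units of the state.
- ctrl.get_state(): the state, without advancing time (a new reading comes with each control period).
- ctrl.camera(name): name is "scene" or "side" or "wrist"; returns a dict with "pixels" (384x512x3 uint8, blue, green, red), "range_z" (384x512 float32, m along the optical axis (not along the pixel's ray), 0 where there is no reading), "mtx" (3x3 intrinsics, pixels), "camera_from_world" (4x4, takes a point from world to camera coordinates). Camera axes: x right, y down, z forward; pixel columns grow to the right and rows downward; lengths in m; the calibration is good to about 2 mm. A picture is of the moment at which its call begins.
- ctrl.close_job(): hands the job in, once; it reports no verdict.
Trained networks look in the newest picture that a camera, given by its name, has taken for a name from the list of things; names that differ only in an ending like _2 or _b are one class to them, and where a whole thing is asked for, a point or a joint stands for the part that bears it (a point fixed in the world has none). Each returns a list of dicts, best first, with "conf" (0 to 1); they miss things now and then, are a little off and sometimes report something else, mostly with a low value. They report only what shows in the picture. A call takes as long as a camera call. They do not tell look-alikes from the thing itself.
- ctrl.spot_in(camera, label): "xy" ([column, row] in pixels, amid what is visible of it).
- ctrl.masks_of(camera, label): "region" (384x512 bool, what is visible of it) and "xy" ([column, row] in pixels, amid what is visible of it).
- ctrl.landmark_of(camera, label): "xy" ([column, row] in pixels: a listed point, or the origin of a listed thing).
The state is a dict: "time": time; "joint_pos": joint angles; "dq": joint speeds; "effort": joint torques, N m; "tcp_pos": TCP position; "ee_rot": TCP orientation; "wrist_force": force on the tool from outside, world axes, zero at the start; "torque": the same for the moment, N m; "finger_gap": opening from 0.0 (shut) to 1.0 (fully open).
Only numpy, scipy, OpenCV 4.12 (cv2) and the standard library are available. Lean on these libraries where they do the work, as an engineer would, in place of code of your own. Each camera call takes 0.05 s, during which the arm holds its last target. There are 200 camera calls.

## Working session

There is one attempt and no reset: what is moved stays moved. The work goes in short steps, Python scripts to look and compute and a tool call to move; the robot and the scene stay as the last step left them, time stands still between calls to the robot, and variables do not carry over. Pictures are saved under pics/ and viewed, about 8 in all and at most 12, crops included, and the job is handed in when it is done.

Besides the shell and the picture viewer there is one more tool, called after ">>>" as a command line: name --argument value ..., lists and objects as JSON in quotes. step_arm: Moves the arm, as the interface text tells. Its arguments: {"type":"object","properties":{"targets":{"type":"array","items":{"type":"array","items":{"type":"array","items":{"type":"number"}}}},"newtons":{"type":"number"}},"required":["targets"]}

```bash
mkdir -p pics; ls
cat > h.py <<'E'
import numpy as np, cv2
from cell import ctrl
def cam(n):
    c=ctrl.camera(n); c['T']=np.linalg.inv(c['camera_from_world']); return c
def cloud(c):
    z=c['range_z']; v,u=np.mgrid[:z.shape[0],:z.shape[1]]; K=c['mtx']
    p=np.stack([(u-K[0,2])/K[0,0]*z,(v-K[1,2])/K[1,1]*z,z],-1)
    w=p@c['T'][:3,:3].T+c['T'][:3,3]; w[z==0]=np.nan; return w
def proj(c,p):
    q=c['camera_from_world']@np.append(p,1); q=c['mtx']@q[:3]; return q[:2]/q[2]
def at(w,xy,r=1):
    u,v=np.round(xy).astype(int); return np.nanmedian(w[v-r:v+r+1,u-r:u+r+1].reshape(-1,3),0)
E
python3 - <<'E'
from h import *
ims=[]
for n in ['scene','side']:
    c=cam(n);w=cloud(c);ims.append(c['pixels']);print(n,c['T'][:3,3].round(3))
    for l in ['lifter','lifter_grip','lifter_seat','plate','plate_top','short_plate','rack','bay_left','bay_right','stand','head_top','nose_face']:
        print(l,[(round(d['conf'],2),np.round(d['xy']).astype(int).tolist(),at(w,d['xy']).round(3).tolist()) for d in ctrl.landmark_of(n,l)[:3]])
    cv2.imwrite(f'pics/{n}0.png',cv2.resize(c['pixels'],(768,576)))
s=ctrl.get_state();print(s['tcp_pos'],s['ee_rot'],s['wrist_force'],s['time'])
E
```

```text
pics
scene [ 0.01  -0.603  0.87 ]
lifter [(0.85, [318, 261], [0.63, -0.228, 0.003]), (0.66, [262, 208], [0.64, 0.04, 0.035])]
lifter_grip [(0.88, [297, 272], [0.52, -0.234, 0.051])]
lifter_seat [(0.56, [316, 263], [0.618, -0.229, 0.004])]
plate [(0.7, [267, 218], [0.619, -0.007, 0.035])]
plate_top [(0.64, [270, 213], [0.644, 0.004, 0.036])]
short_plate [(0.56, [260, 205], [0.645, 0.056, 0.036])]
rack [(0.67, [264, 217], [0.615, 0.003, 0.036])]
bay_left [(0.68, [260, 207], [0.638, 0.048, 0.036]), (0.6, [303, 309], [0.47, -0.309, 0.007])]
bay_right [(0.71, [319, 329], [0.457, -0.376, 0.007]), (0.7, [270, 222], [0.614, -0.027, 0.036]), (0.36, [256, 211], [0.617, 0.046, 0.035])]
stand [(0.83, [222, 188], [0.617, 0.238, 0.015])]
head_top [(0.87, [214, 144], [0.597, 0.241, 0.219])]
nose_face []
side [ 0.173 -1.107  0.869]
lifter [(0.73, [318, 262], [0.621, -0.232, 0.006])]
lifter_grip [(0.74, [286, 260], [0.522, -0.243, 0.05])]
lifter_seat [(0.85, [317, 262], [0.619, -0.231, 0.006]), (0.55, [294, 208], [0.636, -0.019, 0.038])]
plate []
plate_top [(0.69, [295, 207], [0.642, -0.009, 0.036])]
short_plate [(0.44, [288, 197], [0.641, 0.049, 0.037]), (0.22, [263, 175], [0.619, 0.229, 0.017])]
rack [(0.96, [277, 306], [0.455, -0.362, 0.025]), (0.6, [292, 208], [0.63, -0.013, 0.038]), (0.57, [287, 211], [0.609, -0.022, 0.037])]
bay_left [(0.84, [271, 289], [0.461, -0.301, 0.021]), (0.57, [287, 199], [0.633, 0.036, 0.037])]
bay_right [(0.82, [294, 207], [0.637, -0.01, 0.037]), (0.74, [277, 312], [0.455, -0.366, 0.007])]
stand [(0.76, [266, 176], [0.626, 0.222, 0.016]), (0.74, [289, 194], [0.649, 0.062, 0.036])]
head_top [(0.69, [259, 120], [0.606, 0.239, 0.224])]
nose_face []
[0.14057886 0.60897306 0.23124407] [ 1.47926243e-06  1.13161780e-01  9.93576575e-01 -2.50624557e-05] [-0.39598459 -0.4729682  -0.86670511] 1.3
```

View pics/scene0.png

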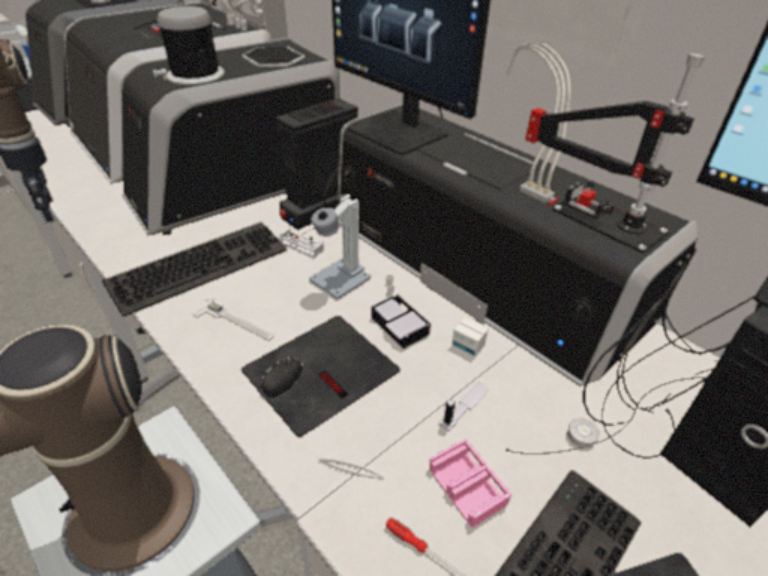

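Run:
```python
from h import *
a=[]
for n,(u0,v0) in {'scene':(190,120),'side':(210,100)}.items():
    c=cam(n)
    a.append(cv2.resize(c['pixels'][v0:v0+220,u0:u0+146],None,fx=2.7,fy=2.7,interpolation=cv2.INTER_CUBIC))
cv2.imwrite('pics/crop.png',np.hstack(a)[:,:800]); print(a[0].shape)
```

```text
(594, 394, 3)
```

View pics/crop.png

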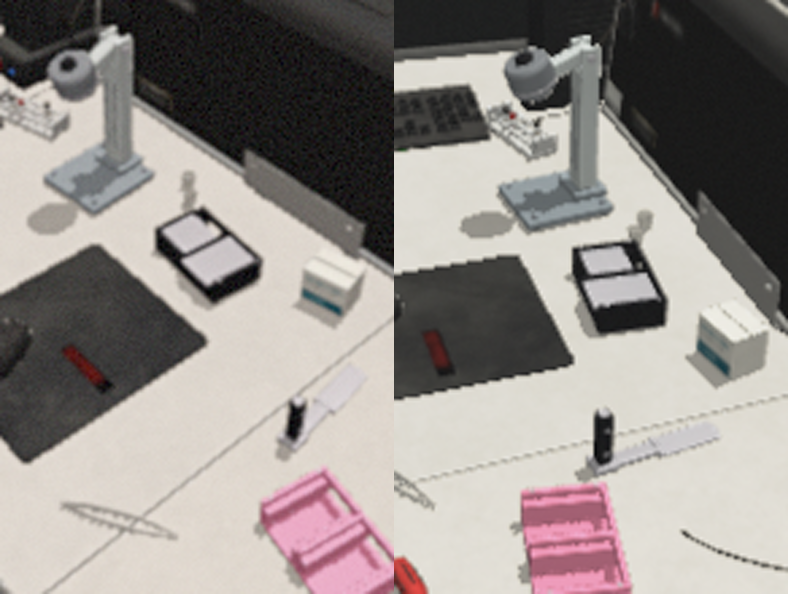

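The two candidates for "rack" are the black one at scene (264,217) and the pink one at (310,320). The crop confirms the black one, because pink is excluded. Its near (right) bay holds the long plate at scene (270,220). The short plate is in the left bay at (260,206). The lifter lies at (318,261) with its grip at (297,272). Next I measure poses from the depth images.

Run:
```python
from h import *
def rect(p):
    (c,s,a)=cv2.minAreaRect((p[:,:2]*1000).astype(np.float32)); return np.round(c,1),np.round(s,1),round(a,1)
for n in ['scene','side']:
    c=cam(n);w=cloud(c);f=w.reshape(-1,3)
    def box(x0,x1,y0,y1,z0,z1): return f[(f[:,0]>x0)&(f[:,0]<x1)&(f[:,1]>y0)&(f[:,1]<y1)&(f[:,2]>z0)&(f[:,2]<z1)]
    t=box(.5,.7,-.19,-.12,-.05,.05);print(n,'table z',np.median(t[:,2]).round(4))
    g=box(.49,.55,-.28,-.2,.012,.09);print(' grip',len(g),np.median(g,0).round(3),g.max(0).round(3)); 
    r=box(.55,.72,-.1,.12,.028,.05);print(' rack',len(r),rect(r),r[:,2].max().round(3))
    for l in ['plate','short_plate','lifter','head_top','rack']:
        for m in ctrl.masks_of(n,l)[:2]:
            p=w[cv2.erode(m['region'].astype(np.uint8),np.ones((3,3)))>0];p=p[~np.isnan(p[:,0])]
            if len(p)>5: print(' ',l,round(m['conf'],2),np.round(m['xy']),len(p),rect(p),np.median(p,0).round(3))
    h=box(.54,.65,.19,.29,.205,.26)
    # top plane ransac
    best=None;rng=np.random.default_rng(0)
    for _ in range(3000):
        a,b,d=h[rng.choice(len(h),3,replace=False)];nn=np.cross(b-a,d-a);L=np.linalg.norm(nn)
        if L<1e-5: continue
        nn/=L;nn*=np.sign(nn[2])
        if nn[2]<.8: continue
        I=abs((h-a)@nn)<.002
        if best is None or I.sum()>best.sum(): best=I
    q=h[best];m=q.mean(0);nn=np.linalg.svd(q-m)[2][2];nn*=np.sign(nn[2])
    print(' head',len(h),len(q),m.round(3),nn.round(3),np.degrees(np.arccos(nn[2])))
    st=box(.5,.72,.13,.33,.010,.022);print(' base',len(st),rect(st))
```

```text
scene table z 0.0004
 grip 103 [ 0.521 -0.242  0.05 ] [ 0.534 -0.231  0.072]
 rack 636 (array([641.9,  -4.8]), array([ 97.9, 189.3]), 0.8) 0.046
  plate 0.75 [267. 217.] 125 (array([635.8,  -7.4]), array([38.2, 58.2]), 84.3) [ 0.634 -0.008  0.035]
  lifter 0.74 [307. 269.] 233 (array([ 583.8, -233. ]), array([139.2,  17.4]), 5.7) [ 0.566 -0.236  0.006]
  head_top 0.73 [218. 142.] 258 (array([630.6, 240.8]), array([102.2,  44.9]), 9.6) [0.606 0.233 0.21 ]
  rack 0.82 [267. 212.] 251 (array([650. ,  19.1]), array([126.9,  92.4]), 84.7) [ 0.636 -0.013  0.025]
  rack 0.75 [308. 268.] 255 (array([ 582.7, -233.2]), array([136.4,  23.1]), 2.9) [ 0.563 -0.237  0.006]
 head 168 85 [0.604 0.241 0.214] [-0.344 -0.034  0.938] 20.202127627132484
 base 511 (array([647. , 214.8]), array([119.8, 179.9]), 6.1)
side table z 0.0017
 grip 148 [ 0.526 -0.244  0.047] [ 0.536 -0.232  0.073]
 rack 669 (array([644.6,  21.5]), array([137.2,  84.9]), 84.8) 0.045
  plate 0.49 [292. 206.] 173 (array([638.5,  -7.6]), array([45.7, 71.9]), 75.7) [ 0.639 -0.008  0.037]
  short_plate 0.61 [287. 199.] 72 (array([644.4,  53.9]), array([35.1, 41.9]), 83.7) [0.644 0.054 0.037]
  head_top 0.7 [261. 125.] 286 (array([627.1, 233.5]), array([44.6, 89.2]), 88.9) [0.613 0.228 0.207]
  rack 0.81 [273. 302.] 1583 (array([ 456.2, -352.6]), array([130.6,  78.1]), 79.2) [ 0.457 -0.359  0.025]
  rack 0.57 [297. 211.] 309 (array([648.7,  19.2]), array([135.7,  84.3]), 83.7) [ 0.639 -0.037  0.026]
 head 169 76 [0.607 0.238 0.215] [-0.332 -0.109  0.937] 20.463535683751243
 base 494 (array([648.5, 215.2]), array([122.6, 180.9]), 5.5)
```

>>> step_arm --targets '[[[0,0,-12,0,0],[0,0,-24,0,0],[0,0,-30,0,0],[0,0,-30,0,0]]]'

```text
time: 2.4
tcp_pos: [0.0951, 0.4123, 0.231]
ee_rot: [-0.0, 0.113, 0.994, -0.0]
wrist_force: [0.5, -0.3, 0.9]
finger_gap: 1.0
```

>>> step_arm --targets '[[[0,-5,-2,0,-0.1],[0,-10,-4,0,-0.2],[0,-14,-6,0,-0.33],[0,-18,-8,0,-0.33],[0,-22,-10,0,-0.33]]]'

```text
time: 2.9
tcp_pos: [0.2885, 0.2662, 0.2319]
ee_rot: [0.001, -0.052, 0.999, 0.001]
wrist_force: [0.9, 0.5, 1.4]
finger_gap: 0.999
```

>>> step_arm --targets '[[[0,-3,-4,0,0],[0,-7,-8,0,0],[0,-11,-12,0,0],[0,-15,-17,0,0],[0,-19,-21,0,0]]]'

```text
time: 3.4
tcp_pos: [0.4738, 0.0981, 0.2316]
ee_rot: [0.0, -0.051, 0.999, 0.0]
wrist_force: [0.1, 0.2, 0.2]
finger_gap: 0.998
```

>>> step_arm --targets '[[[0,-1,-5,-2,0],[0,-1,-7,-4,0],[0,-1,-7,-4,0]]]'

```text
time: 3.7
tcp_pos: [0.4927, 0.0284, 0.2745]
ee_rot: [0.003, -0.049, 0.999, -0.001]
wrist_force: [0.3, -0.1, 0.5]
finger_gap: 1.005
```

Run:
```python
from h import *
c=cam('wrist');w=cloud(c);cv2.imwrite('pics/w0.png',c['pixels']);print(c['T'].round(3))
for l in ['lifter','lifter_grip','lifter_seat','plate','plate_top','short_plate','rack','bay_left','bay_right']:
    print(l,[(round(d['conf'],2),np.round(d['xy']).astype(int).tolist(),at(w,d['xy']).round(4).tolist()) for d in ctrl.landmark_of('wrist',l)[:2]])
s=ctrl.get_state();print(s['tcp_pos'],s['time'])
```

```text
[[-0.098  0.945  0.311  0.413]
 [ 0.995  0.094  0.029  0.02 ]
 [-0.001  0.312 -0.95   0.417]
 [ 0.     0.     0.     1.   ]]
lifter []
lifter_grip [(0.61, [220, 257], [0.6372, -0.0054, 0.035]), (0.55, [36, 163], [0.5218, -0.2305, 0.0526])]
lifter_seat [(0.61, [69, 222], [0.6201, -0.2271, 0.0037])]
plate [(0.61, [221, 254], [0.6322, -0.0044, 0.0348])]
plate_top [(0.58, [217, 256], [0.6362, -0.0097, 0.035])]
short_plate [(0.95, [259, 262], [0.639, 0.0489, 0.0352])]
rack [(0.89, [238, 250], [0.6236, 0.0184, 0.0351])]
bay_left [(0.16, [217, 258], [0.6384, -0.0095, 0.0358])]
bay_right []
[0.48914594 0.03220455 0.27076785] 4.2
```

View pics/w0.png

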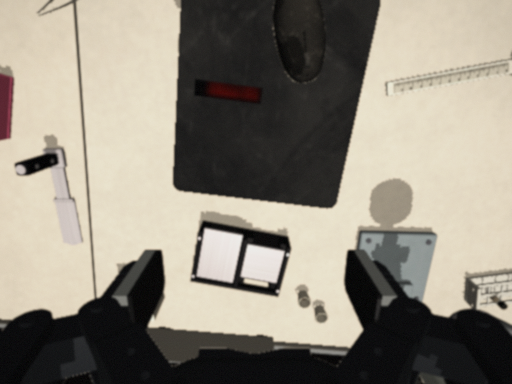

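```bash
cat >> h.py <<'E'
def onplane(c,uv,z):
    uv=np.atleast_2d(uv).astype(float);K=c['mtx']
    d=np.c_[(uv[:,0]-K[0,2])/K[0,0],(uv[:,1]-K[1,2])/K[1,1],np.ones(len(uv))]@c['T'][:3,:3].T
    o=c['T'][:3,3]; return (o+d*((z-o[2])/d[:,2])[:,None])[:,:2]
def blob(c,seed,z,thr,inv=False):
    g=cv2.cvtColor(c['pixels'],cv2.COLOR_BGR2GRAY); m=((g<thr) if inv else (g>thr)).astype(np.uint8)
    n,L=cv2.connectedComponents(m,connectivity=4); k=L[int(seed[1]),int(seed[0])]; v,u=np.where(L==k)
    r=cv2.minAreaRect((onplane(c,np.c_[u,v],z)*1000).astype(np.float32)); return len(u),np.round(r[0],1),np.round(r[1],1),round(r[2],1)
E
python3 - <<'E'
from h import *
c=cam('wrist');w=cloud(c);g=cv2.cvtColor(c['pixels'],cv2.COLOR_BGR2GRAY)
print(g[256,195:250],g[200,55:85])
for t in (120,140,160,180): print(t,blob(c,(217,256),.035,t),blob(c,(262,263),.035,t))
f=w.reshape(-1,3);d=f[(f[:,2]>.03)&(f[:,2]<.05)&(f[:,0]>.57)&(f[:,0]<.72)&(f[:,1]>-.08)&(f[:,1]<.12)]
print(np.median(d[:,2]));print(cv2.minAreaRect((d[:,:2]*1000).astype(np.float32)))
print('black rack',blob(c,(240,258),.038,70,True))
# blade + grip
b=f[(f[:,2]>.0018)&(f[:,2]<.012)&(f[:,0]>.54)&(f[:,0]<.67)&(f[:,1]>-.27)&(f[:,1]<-.19)];print(len(b),cv2.minAreaRect((b[:,:2]*1000).astype(np.float32)))
k=f[(f[:,2]>.05)&(f[:,2]<.08)&(f[:,0]>.48)&(f[:,0]<.56)&(f[:,1]>-.28)&(f[:,1]<-.19)];print(len(k),k.mean(0),k.min(0),k.max(0))
cv2.imwrite('pics/w1.png',cv2.resize(c['pixels'][130:260,0:110],None,fx=4,fy=4,interpolation=cv2.INTER_CUBIC))
E
```

```text
[ 92 169 214 225 226 225 227 227 227 227 228 226 225 227 227 227 227 228
 228 228 230 231 230 230 230 230 229 229 230 232 232 231 231 231 231 231
 233 234 230 197 120  50  30  35  35  66 137 204 232 235 235 235 234 236
 235] [200 195 195 196 195 199 198 185 149 118 155 192 195 195 214 220 222 221
 222 222 221 222 222 222 222 216 185 127 107 166]
120 (1922, array([635.5,  -7.6]), array([52.8, 77.1]), 84.0) (1428, array([646. ,  52.5]), array([52.9, 61.9]), 83.9)
140 (1886, array([635.4,  -7.8]), array([52.4, 76.4]), 83.9) (1393, array([646.1,  52.5]), array([52.4, 61.2]), 84.1)
160 (1838, array([635.3,  -7.6]), array([51.9, 75.3]), 84.0) (1353, array([646. ,  52.4]), array([51.7, 60.2]), 84.1)
180 (1785, array([635.3,  -7.3]), array([50.9, 74.4]), 84.1) (1307, array([645.8,  52.6]), array([50.9, 59.3]), 84.1)
0.03516036071502776
((642.0858154296875, 22.61258316040039), (127.99237823486328, 85.6661376953125), 84.16718292236328)
black rack (122950, array([541.1,  72.3]), array([747.1, 520.6]), 87.2)
1394 ((602.3031005859375, -230.8704833984375), (75.89220428466797, 124.39057922363281), 89.22948455810547)
343 [ 0.52422297 -0.23453461  0.06341094] [ 0.51737629 -0.24541434  0.05005678] [ 0.53309295 -0.22828377  0.07061287]
```

>>> step_arm --targets '[[[0,0.5,-5,1,0],[0,1,-10,2,0],[0,1.6,-16,4,0],[0,2.2,-21,5,0],[0,2.7,-26.6,5,0]]]'

```text
time: 4.75
tcp_pos: [0.4888, -0.2138, 0.2208]
ee_rot: [-0.001, -0.052, 0.999, 0.001]
wrist_force: [0.9, 0.5, -0.3]
finger_gap: 0.996
```

>>> step_arm --targets '[[[0,0,0,0,0],[0,0,0,0,0]]]'

```text
time: 4.95
tcp_pos: [0.4897, -0.2136, 0.2221]
ee_rot: [-0.0, -0.05, 0.999, 0.001]
wrist_force: [-0.3, 0.1, -0.3]
finger_gap: 0.999
```

Run:
```python
from h import *
c=cam('wrist');w=cloud(c);f=w.reshape(-1,3)
cv2.imwrite('pics/w1.png',c['pixels'])
s=ctrl.get_state();print(s['tcp_pos'],s['ee_rot'],s['time'])
for l in ['lifter_grip','lifter_seat','lifter']:
    print(l,[(round(d['conf'],2),np.round(d['xy']).astype(int).tolist(),at(w,d['xy']).round(4).tolist()) for d in ctrl.landmark_of('wrist',l)[:2]])
k=f[(f[:,2]>.063)&(f[:,2]<.075)&(f[:,0]>.48)&(f[:,0]<.56)&(f[:,1]>-.28)&(f[:,1]<-.19)];print('top',len(k),k.mean(0),cv2.minAreaRect((k[:,:2]*1000).astype(np.float32)))
k=f[(f[:,2]>.02)&(f[:,2]<.075)&(f[:,0]>.48)&(f[:,0]<.56)&(f[:,1]>-.28)&(f[:,1]<-.19)];print(len(k),cv2.minAreaRect((k[:,:2]*1000).astype(np.float32)))
p=proj(c,[.618,-.23,.003])
g=cv2.cvtColor(c['pixels'],cv2.COLOR_BGR2GRAY);u,v=p.astype(int);print(p,g[v,u-40:u+40:2])
for t in (205,208,212): print(t,blob(c,p,.003,t))
```

```text
[ 0.48982753 -0.21249464  0.2222452 ] [-2.32206947e-04 -5.11636354e-02  9.98690105e-01  5.49358023e-04] 5.0
lifter_grip [(0.75, [225, 202], [0.5195, -0.2402, 0.0677]), (0.5, [408, 302], [0.4706, -0.166, 0.2797])]
lifter_seat [(0.87, [232, 260], [0.6221, -0.2294, 0.0037])]
lifter [(0.58, [232, 260], [0.6221, -0.2294, 0.0037]), (0.39, [452, 307], [0.6429, 0.0519, 0.0353])]
top 233 [ 0.52453011 -0.23830348  0.0680503 ] ((525.1934204101562, -238.49386596679688), (15.55175495147705, 15.501387596130371), 4.841503143310547)
434 ((525.1587524414062, -238.08889770507812), (15.545096397399902, 16.3266544342041), 4.913026332855225)
[231.77160971 256.78581874] [178 181 182 180 180 177 178 177 179 178 177 178 179 180 180 168 180 185
 186 187 189 188 190 192 190 189 166 176 179 178 178 141  75 167 184 181
 182 181 181 179]
205 (196608, array([ 575.4, -201.7]), array([509.4, 773.9]), 5.6)
208 (196608, array([ 575.4, -201.7]), array([509.4, 773.9]), 5.6)
212 (196608, array([ 575.4, -201.7]), array([509.4, 773.9]), 5.6)
```

View pics/w1.png

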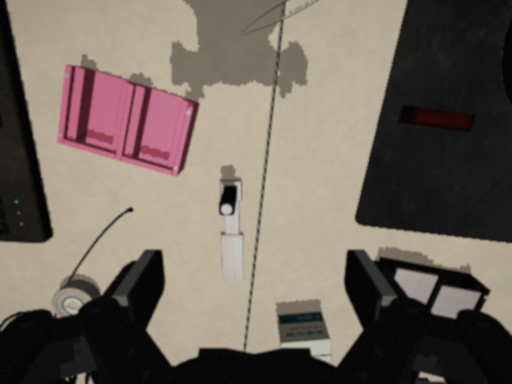

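>>> step_arm --targets '[[[0,-3.3,-3,0,0.015],[0,-3.3,-3,4,0.015],[0,-3.3,-3,8,0.015],[0,-3.3,-3,12,0.015],[0,-3.3,-3,12,0.015]]]'

```text
time: 5.65
tcp_pos: [0.5211, -0.235, 0.0966]
ee_rot: [-0.006, -0.045, 0.999, 0.004]
wrist_force: [-1.0, 1.6, 0.2]
finger_gap: 1.001
```

>>> step_arm --targets '[[[0,0,0,3,0],[0,0,0,5.5,0],[0,0,0,7,0],[0,0,0,7.6,0],[0,0,0,7.7,0]]]'

```text
time: 6.15
tcp_pos: [0.5265, -0.2392, 0.0261]
ee_rot: [0.0, -0.044, 0.999, -0.0]
wrist_force: [0.4, 0.7, 0.9]
finger_gap: 1.003
```

>>> step_arm --newtons 100 --targets '[[[255,0,0,0,0],[255,0,0,0,0],[255,0,0,0,0],[255,0,0,0,0],[255,0,0,0,0]]]'

```text
time: 6.65
tcp_pos: [0.5263, -0.2395, 0.0261]
ee_rot: [0.0, -0.044, 0.999, -0.0]
wrist_force: [1.4, -0.3, 1.4]
finger_gap: 0.175
```

>>> step_arm --targets '[[[255,0,0,0,0],[255,0,0,-1,0],[255,0,0,-3,0],[255,0,0,-5,0],[255,0,0,-5,0]]]'

```text
time: 7.15
tcp_pos: [0.5282, -0.2406, 0.0786]
ee_rot: [0.003, -0.044, 0.999, -0.002]
wrist_force: [0.9, -0.9, -1.3]
finger_gap: 0.178
```

```bash
cat > lift.py <<'E'
from h import *
from scipy.spatial.transform import Rotation as Ro
def pose():
    s=ctrl.get_state(); q=np.array(s['ee_rot']); return np.array(s['tcp_pos']),Ro.from_quat(q[[1,2,3,0]]).as_matrix(),s
def blade(n,x0=10,x1=140,lim=.02,z=(-.08,.06)):
    """points in tool frame re-expressed: a=forward(-tool x), y, up rel tcp; fit plane"""
    c=cam(n);w=cloud(c);t,R,s=pose();p=(w.reshape(-1,3)-t)@R; p=np.c_[-p[:,0],p[:,1],-p[:,2]]
    m=(p[:,0]>x0/1e3)&(p[:,0]<x1/1e3)&(abs(p[:,1])<lim)&(p[:,2]>z[0])&(p[:,2]<z[1]);return c,w,p[m],s
E
python3 - <<'E'
from lift import *
for n in ['scene','side','wrist']:
    c,w,p,s=blade(n)
    if len(p)>10:
        print(n,len(p)); 
        for a in range(20,140,15):
            k=p[(p[:,0]>a/1e3)&(p[:,0]<(a+15)/1e3)]
            if len(k): print(a,len(k),np.median(k,0).round(4),(k[:,1].min().round(4),k[:,1].max().round(4)))
    cv2.imwrite('pics/g_%s.png'%n,c['pixels'])
print(s['tcp_pos'],s['ee_rot'],s['finger_gap'],s['time'])
E
```

```text
scene 370
20 42 [ 0.0263 -0.0047 -0.0762] (np.float64(-0.0189), np.float64(0.0151))
35 37 [ 0.0416 -0.0081 -0.0767] (np.float64(-0.0192), np.float64(0.0077))
50 43 [ 0.0573 -0.0022 -0.0765] (np.float64(-0.0199), np.float64(0.0115))
65 52 [ 0.0727 -0.0004 -0.0766] (np.float64(-0.0196), np.float64(0.012))
80 39 [ 0.0858 -0.0048 -0.0758] (np.float64(-0.0197), np.float64(0.0098))
95 33 [ 0.1039 -0.0063 -0.0762] (np.float64(-0.0196), np.float64(0.0083))
110 52 [ 0.1174 -0.0055 -0.0217] (np.float64(-0.0188), np.float64(0.0127))
125 32 [ 0.1294 -0.007  -0.0751] (np.float64(-0.0196), np.float64(0.0142))
side 784
20 85 [ 0.0276 -0.0017 -0.0728] (np.float64(-0.0198), np.float64(0.0197))
35 91 [ 0.0422 -0.0014 -0.072 ] (np.float64(-0.0198), np.float64(0.0183))
50 93 [ 0.0581 -0.0007 -0.072 ] (np.float64(-0.0199), np.float64(0.0191))
65 90 [ 0.0731  0.0002 -0.0727] (np.float64(-0.02), np.float64(0.0192))
80 98 [ 0.0872 -0.0009 -0.0716] (np.float64(-0.0199), np.float64(0.02))
95 99 [ 0.1022 -0.0006 -0.072 ] (np.float64(-0.0196), np.float64(0.0195))
110 91 [ 0.1175  0.0003 -0.0711] (np.float64(-0.0196), np.float64(0.02))
125 77 [ 0.1312  0.     -0.073 ] (np.float64(-0.02), np.float64(0.0197))
wrist 1507
20 56 [ 0.0234  0.0174 -0.0746] (np.float64(-0.02), np.float64(0.0198))
50 157 [ 0.0611  0.0009 -0.0188] (np.float64(-0.0137), np.float64(0.0136))
65 794 [ 0.0724  0.0003 -0.0216] (np.float64(-0.0135), np.float64(0.0142))
80 289 [ 0.0828 -0.0003 -0.0217] (np.float64(-0.0136), np.float64(0.0143))
95 7 [ 0.1085 -0.0196 -0.0743] (np.float64(-0.0197), np.float64(-0.0187))
110 58 [ 0.1177 -0.0189 -0.0742] (np.float64(-0.02), np.float64(0.0197))
125 31 [ 0.1306 -0.0184 -0.074 ] (np.float64(-0.0194), np.float64(0.0199))
[ 0.52527729 -0.2389773   0.07491558] [-5.16968606e-04 -4.40817234e-02  9.99027748e-01  3.04051409e-04] 0.17084746414637486 7.3
```

>>> step_arm --targets '[[[255,1,2,-4.5,0.04],[255,2.5,7,-4.5,0.09],[255,4,12,-4.5,0.14],[255,5,17,-4.5,0.193],[255,5.8,21.5,-4.5,0.193]]]'

```text
time: 7.8
tcp_pos: [0.4471, -0.0298, 0.1191]
ee_rot: [-0.001, 0.053, 0.999, 0.0]
wrist_force: [0.7, -0.7, -1.6]
finger_gap: 0.173
```

>>> step_arm --targets '[[[255,0,0,0,0],[255,0,0,0,0],[255,0,0,0,0]]]'

```text
time: 8.1
tcp_pos: [0.4497, -0.0319, 0.1201]
ee_rot: [-0.0, 0.052, 0.999, -0.0]
wrist_force: [-0.1, -0.1, -0.5]
finger_gap: 0.171
```

Run:
```python
from lift import *
t,R,s=pose();print(t,R.round(3).tolist())
d=R.T@(np.array([.445,.0124,.12])-t);print(d)
```

```text
[ 0.4496563  -0.03193706  0.12006727] [[-0.995, 0.105, -0.0], [0.105, 0.995, -0.0], [0.0, -0.0, -1.0]]
[9.27189191e-03 4.36060757e-02 5.45363865e-05]
```

>>> step_arm --targets '[[[255,0.9,4.3,0,0],[255,0.9,4.3,0,0],[255,0.9,4.3,4,0],[255,0.9,4.3,7.4,0],[255,0.9,4.3,7.5,0]]]'

```text
time: 8.6
tcp_pos: [0.4408, 0.0113, 0.0415]
ee_rot: [-0.005, 0.053, 0.999, -0.0]
wrist_force: [-1.6, 0.3, -0.6]
finger_gap: 0.171
```

>>> step_arm --targets '[[[255,0,0,0,0],[255,0,0,0,0]]]'

```text
time: 8.8
tcp_pos: [0.4469, 0.0114, 0.0469]
ee_rot: [0.001, 0.053, 0.999, -0.0]
wrist_force: [0.4, -0.6, -0.4]
finger_gap: 0.17
```

Run:
```python
from lift import *
c,w,p,s=blade('wrist',x1=300,lim=.1);t,R,_=pose();print(t,s['time'])
cv2.imwrite('pics/w2.png',c['pixels'])
b=p[(p[:,0]>.06)&(p[:,0]<.13)&(abs(p[:,1])<.016)&(p[:,2]>-.03)];print('blade',len(b),np.median(b,0),b.min(0),b.max(0))
pl=proj(c,[.6354,-.0076,.035]);print(pl)
for th in (120,150,180):
    r=blob(c,pl,.035,th);x=np.append(r[1]/1e3,.035);print(r,'in tool fwd,y:',(R.T@(x-t)*[-1,1,-1]).round(4))
for z0 in [(.033,.0375)]:
    q=w.reshape(-1,3);q=q[(q[:,2]>.03)&(q[:,2]<.037)&(abs(q[:,0]-.635)<.02)&(abs(q[:,1]+.0076)<.02)];print(np.median(q,0))
```

```text
[0.44715303 0.01157469 0.04718321] 8.85
blade 1176 [ 0.07341061  0.00052178 -0.0229366 ] [ 0.06002468 -0.01346819 -0.02493799] [ 0.08698279  0.01443918 -0.01930649]
[256.28526461 474.68967989]Traceback (most recent call last):
  File "<stdin>", line 7, in <module>
  File "h.py", line 19, in blob
    n,L=cv2.connectedComponents(m,connectivity=4); k=L[int(seed[1]),int(seed[0])]; v,u=np.where(L==k)
                                                     ~^^^^^^^^^^^^^^^^^^^^^^^^^^^
IndexError: index 474 is out of bounds for axis 0 with size 384
```

View pics/w2.png

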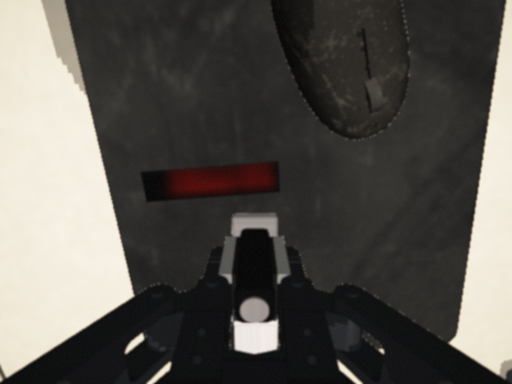

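>>> step_arm --targets '[[[255,-2,0,0.2,0],[255,-4,0,0.2,0],[255,-6,0.05,0.2,0],[255,-7.5,0.05,0.2,0],[255,-7.5,0.05,0.2,0]]]'

```text
time: 9.35
tcp_pos: [0.5243, 0.0043, 0.0462]
ee_rot: [0.004, 0.053, 0.999, -0.0]
wrist_force: [-0.3, -0.7, -1.7]
finger_gap: 0.173
```

>>> step_arm --targets '[[[255,-0.5,0,0,0],[255,-1,0,0,0],[255,-1,0,0,0]]]'

```text
time: 9.65
tcp_pos: [0.53, 0.0038, 0.0439]
ee_rot: [0.0, 0.052, 0.999, -0.0]
wrist_force: [-0.4, -0.2, -1.2]
finger_gap: 0.174
```

Run:
```python
from lift import *
t,R,s=pose();print(t,s['wrist_force'],s['time'])
o=[]
for n in ['scene','side']:
    c=cam(n);u,v=proj(c,[.6,0,.04]).astype(int);k=c['pixels'][v-40:v+40,u-50:u+50];o.append(cv2.resize(k,(800,640))[:300+0] if 0 else cv2.resize(k,(400,320),interpolation=cv2.INTER_CUBIC))
    L=blob(c,proj(c,[.64,-.008,.035]),.035,150);x=np.append(L[1]/1e3,.035);print(L,(R.T@(x-t)*[-1,1,-1]).round(4))
cv2.imwrite('pics/ins.png',np.hstack(o))
```

```text
[0.53004334 0.00384984 0.04389923] [-0.3670571  -0.15553039 -1.16766991] 9.65
(234, array([634.6,  -6.9]), array([51.8, 76.8]), 85.0) [ 0.1051  0.0002 -0.009 ]
(223, array([638.5,  -5.5]), array([49.5, 75.9]), 85.8) [ 0.1088  0.002  -0.009 ]
```

View pics/ins.png

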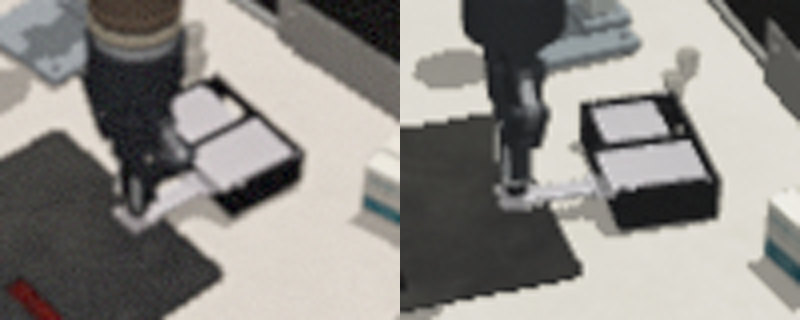

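>>> step_arm --targets '[[[255,-0.3,0,0,0],[255,-0.3,0,-0.5,0],[255,-0.3,0,-1,0],[255,-0.3,0,-1.5,0],[255,-0.3,0,-2,0]]]'

```text
time: 10.25
tcp_pos: [0.5325, 0.0036, 0.064]
ee_rot: [-0.0, 0.052, 0.999, -0.0]
wrist_force: [0.6, 0.7, -2.4]
finger_gap: 0.173
```

>>> step_arm --targets '[[[255,0,0,-2,0],[255,0,0,-4,0],[255,0,0,-6,0],[255,0,0,-8,0],[255,0,0,-8,0]]]'

```text
time: 10.75
tcp_pos: [0.5353, 0.0034, 0.1469]
ee_rot: [0.004, 0.052, 0.999, -0.0]
wrist_force: [0.9, -0.4, -1.6]
finger_gap: 0.173
```

Run:
```python
from lift import *
t,R,s=pose();print(t,s['wrist_force'],s['time'],s['finger_gap'])
for n in ['scene','side','wrist']:
    c,w,p,s=blade(n,x0=25,x1=160,lim=.04,z=(-.05,.02));print(n,len(p))
    for a in range(25,160,15):
        k=p[(p[:,0]>a/1e3)&(p[:,0]<(a+15)/1e3)]
        if len(k)>3: print(a,len(k),np.median(k,0).round(4),k[:,1].min().round(3),k[:,1].max().round(3))
    cv2.imwrite('pics/l_%s.png'%n,c['pixels'])
```

```text
[0.5353255  0.00341865 0.14690394] [ 0.90932279 -0.44819005 -1.64684432] 10.75 0.17293779206485096
scene 336
25 23 [ 0.0325 -0.0022 -0.0182] -0.01 0.01
40 21 [ 0.0465 -0.0025 -0.0182] -0.011 0.01
55 42 [ 0.0662 -0.0006 -0.0177] -0.025 0.022
70 55 [ 0.0779 -0.003  -0.0153] -0.029 0.025
85 52 [ 0.0925 -0.0002 -0.0155] -0.028 0.027
100 53 [ 0.108  -0.0037 -0.0152] -0.027 0.027
115 49 [ 0.1226  0.0002 -0.0153] -0.029 0.027
130 41 [ 0.1358 -0.0034 -0.0151] -0.025 0.023
side 338
25 23 [ 0.0325 -0.0023 -0.018 ] -0.009 0.008
40 21 [ 0.0482 -0.0015 -0.0175] -0.01 0.01
55 34 [ 0.0638 -0.004  -0.0168] -0.028 0.022
70 53 [ 0.0776 -0.004  -0.0146] -0.027 0.027
85 54 [ 0.0928 -0.0009 -0.0144] -0.027 0.026
100 51 [ 0.1075 -0.0047 -0.0142] -0.026 0.025
115 55 [ 0.1219 -0.0024 -0.0144] -0.03 0.028
130 47 [ 0.1379 -0.0062 -0.0148] -0.028 0.026
wrist 1350
55 705 [ 0.0658  0.0001 -0.0178] -0.015 0.015
70 645 [ 0.0753 -0.0006 -0.0166] -0.016 0.015
```

>>> step_arm --targets '[[[255,0,0.5,-2,0],[255,-0.5,1.5,-5,0],[255,-1,3,-8.5,0],[255,-2,5,-12,0],[255,-3,7,-15.5,0]]]'

```text
time: 11.4
tcp_pos: [0.5689, 0.0705, 0.2976]
ee_rot: [-0.002, 0.053, 0.999, -0.0]
wrist_force: [-0.3, 0.6, -1.5]
finger_gap: 0.169
```

>>> step_arm --targets '[[[255,-1,2.3,-2.5,0],[255,-2,4.6,-4.5,0],[255,-3,7,-6,0],[255,-4,9.5,-6.5,0],[255,-5,12,-6.5,0]]]'

```text
time: 11.9
tcp_pos: [0.6326, 0.1851, 0.3628]
ee_rot: [-0.0, 0.052, 0.999, -0.0]
wrist_force: [0.2, -0.3, -2.0]
finger_gap: 0.171
```

>>> step_arm --targets '[[[255,-0.5,2.2,0,0],[255,-0.9,4.2,0,0],[255,-0.9,5.6,0,0],[255,-0.9,6.5,0,0],[255,-0.9,6.8,0,0]]]'

```text
time: 12.4
tcp_pos: [0.6476, 0.2515, 0.3622]
ee_rot: [-0.001, 0.052, 0.999, -0.0]
wrist_force: [0.1, -0.4, -2.5]
finger_gap: 0.175
```

>>> step_arm --targets '[[[255,0,0,0,0],[255,0,0,0,0],[255,0,0,0,0]]]'

```text
time: 12.7
tcp_pos: [0.6482, 0.25, 0.3638]
ee_rot: [0.0, 0.053, 0.999, -0.0]
wrist_force: [-0.4, 0.2, -2.0]
finger_gap: 0.176
```

Run:
```python
from lift import *
t,R,s=pose();print(t,s['time'])
P=[]
for i in range(3):
    c=cam('wrist');w=cloud(c);P.append(w)
cv2.imwrite('pics/h.png',c['pixels']);np.savez('h.npz',w=np.array(P),px=c['pixels'])
print(c['T'][:3,3],[(d['conf'],d['xy'],at(w,d['xy'])) for d in ctrl.landmark_of('wrist','head_top')[:2]])
```

```text
[0.64816437 0.25002204 0.36382654] 12.7
[0.56962358 0.25791364 0.50636943] [(0.67, [246.0, 131.1], array([0.60247436, 0.24732604, 0.22239264]))]
```

View pics/h.png

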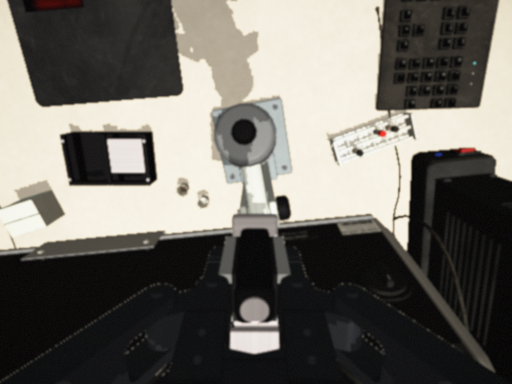

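Run:
```python
from h import *
d=np.load('h.npz');w=np.nanmean(d['w'],0)
v,u=np.mgrid[:384,:512];r=np.hypot(u-246,v-131)
reg=(r>15)&(r<27);p=w[reg];p=p[~np.isnan(p[:,0])]
rng=np.random.default_rng(0);best=None
for _ in range(3000):
    a,b,e=p[rng.choice(len(p),3,replace=False)];n=np.cross(b-a,e-a);L=np.linalg.norm(n)
    if L<1e-6: continue
    n/=L;I=abs((p-a)@n)<.0012
    if abs(n[2])>.8 and (best is None or I.sum()>best.sum()): best=I
q=p[best];m=q.mean(0);n=np.linalg.svd(q-m)[2][2];n*=np.sign(n[2]);print(len(p),len(q),m,n,'slope',np.degrees(np.arccos(n[2])),'yaw of x',np.degrees(np.arctan2(-n[1],-n[0])))
print('rms',np.std((q-m)@n))
# all points on plane near -> circle
f=w.reshape(-1,3);f=f[~np.isnan(f[:,0])];f=f[(np.linalg.norm(f-m,axis=1)<.045)];k=f[abs((f-m)@n)<.0015]
ex=np.array([-n[0]*n[2],-n[1]*n[2],n[0]**2+n[1]**2]);
ex=np.array([-n[0],-n[1],0]);ex=ex-(ex@n)*n;ex/=np.linalg.norm(ex);ey=np.cross(n,ex)
# clean cloud
xy=np.c_[(k-m)@ex,(k-m)@ey].astype(np.float32);xy=xy[np.linalg.norm(xy,axis=1)<.04];c,rad=cv2.minEnclosingCircle(cv2.convexHull(xy));print('circle',c,rad)
ht=m+c[0]*ex+c[1]*ey;print('head_top',ht,'ex',ex,'nose_face',ht-.052*n)
# cap
cp=w[r<9];cp=cp[~np.isnan(cp[:,0])];print('cap mean',cp.mean(0),'minus 8mm n',cp.mean(0)-.008*n, ((cp-m)@n).mean())
b=w.reshape(-1,3);b=b[(b[:,2]>.011)&(b[:,2]<.019)&(b[:,0]>.52)&(b[:,0]<.73)&(b[:,1]>.15)&(b[:,1]<.32)];print('base',len(b),cv2.minAreaRect((b[:,:2]*1000).astype(np.float32)))
```

```text
1576 1558 [0.60350259 0.24670717 0.21419775] [-0.34243492 -0.02264937  0.93926851] slope 20.0709272695701 yaw of x 3.7841516311353818
rms 0.00042165260033407787
circle (0.0005676617729477584, -0.0012405540328472853) 0.02725447528064251
head_top [0.60411649 0.24550451 0.21439256] ex [0.93722068 0.06198975 0.34318314] nose_face [0.62192311 0.24668228 0.1655506 ]
cap mean [0.60253524 0.2472044  0.22229188] minus 8mm n [0.60527472 0.24738559 0.21477773] 0.007922555873686517
base 1574 ((655.0234375, 225.8136749267578), (136.21170043945312, 156.5219268798828), 4.189881324768066)
```

Run:
```python
from lift import *
t,R,s=pose();print(t,np.round(s['joint_pos'],3))
for n in ['scene','side']:
    c=cam(n);f=cloud(c).reshape(-1,3)
    b=f[(f[:,2]>.008)&(f[:,2]<.2)&(f[:,0]>.45)&(f[:,0]<.8)&(f[:,1]>-.22)&(f[:,1]<-.047)]
    H,xe,ye=np.histogram2d(b[:,0],b[:,1],bins=[np.arange(.5,.8,.02),np.arange(-.22,-.03,.02)]);print(ye[:-1].round(2));
    for i,r in enumerate(H): print(xe[i].round(2),r.astype(int))
    k=b[(b[:,0]<.74)&(b[:,1]>-.2)];print(k.min(0),k.max(0))
    e=f[(f[:,2]>.033)&(f[:,2]<.045)&(f[:,0]>.58)&(f[:,0]<.72)&(f[:,1]>-.06)&(f[:,1]<.12)];print(len(e),np.percentile(e[:,2],[50,90]),cv2.minAreaRect((e[:,:2]*1000).astype(np.float32)))
```

```text
[0.64816993 0.25040363 0.36376468] [ 0.306  0.366  1.294 -0.     1.481 -1.159]
[-0.22 -0.2  -0.18 -0.16 -0.14 -0.12 -0.1  -0.08 -0.06]
0.5 [0 0 0 0 0 0 0 0 0]
0.52 [0 0 0 0 0 0 0 0 0]
0.54 [0 0 0 0 0 0 0 0 0]
0.56 [0 0 0 0 0 0 0 0 0]
0.58 [0 0 0 0 0 0 0 0 0]
0.6 [0 0 0 0 0 0 0 0 0]
0.62 [0 0 0 0 0 0 0 0 0]
0.64 [0 0 0 0 0 0 0 0 0]
0.66 [0 0 0 0 0 0 0 0 0]
0.68 [ 0  0  0 24 65 61  3  0  0]
0.7 [ 0  0  2 73 28 25  7  0  0]
0.72 [ 0  0  0 38 23 25  8  0  0]
0.74 [ 0  0  0 17  8  2  0  0  0]
0.76 [ 7  8  6  7  9 71 65 63 39]
0.78 [242 232 226 211 219 172 150 151  91]
[ 0.68725259 -0.16034775  0.00822618] [ 0.73978591 -0.0917992   0.05932293]
332 [0.03653096 0.03968731] ((645.9342651367188, 21.709182739257812), (131.78228759765625, 82.52903747558594), 84.95549774169922)
[-0.22 -0.2  -0.18 -0.16 -0.14 -0.12 -0.1  -0.08 -0.06]
0.5 [0 0 0 0 0 0 0 1 0]
0.52 [0 0 0 0 0 0 0 1 0]
0.54 [0 0 0 0 0 0 0 1 0]
0.56 [0 0 0 0 0 0 0 0 0]
0.58 [0 0 0 0 0 0 0 0 0]
0.6 [0 0 0 0 0 0 0 0 0]
0.62 [0 0 0 0 0 0 0 0 0]
0.64 [0 0 0 0 0 0 0 0 0]
0.66 [0 0 0 0 0 0 0 0 3]
0.68 [ 0  0  0  6 56 57  4  0  0]
0.7 [  0   0   9 129  33  30   5   0   0]
0.72 [ 0  0  0 90 30 26 10  0  0]
0.74 [ 0  0  0 48 10  6  0  0  0]
0.76 [ 1  0  3  1  8 64 57 54 41]
0.78 [221 203 196 194 185 164 127 121  74]
[ 0.46565134 -0.16190867  0.00811661] [ 0.73961648 -0.04705218  0.06058908]
400 [0.03740963 0.040629  ] ((646.8229370117188, 22.234275817871094), (136.92910766601562, 81.09248352050781), 84.65778350830078)
```

Run:
```python
from h import *
d=np.load('h.npz');w=np.nanmedian(d['w'],0).reshape(-1,3)
o=np.array([.6381,.0230]);a=np.radians(-5.9);A=np.array([[np.cos(a),np.sin(a)],[-np.sin(a),np.cos(a)]])
p=np.c_[(w[:,:2]-o)@A.T*1000,w[:,2]*1000]
print('rows x -40..50; cols y bins')
yb=np.arange(-68,70,4)
print('     ',yb.tolist())
for x in range(-42,52,4):
    r=[]
    for y in yb:
        k=p[(abs(p[:,0]-x-2)<2)&(abs(p[:,1]-y-2)<2)]; r.append(int(np.nanmedian(k[:,2])) if len(k) else -1)
    print(x,r)
```

```text
rows x -40..50; cols y bins
      [-68, -64, -60, -56, -52, -48, -44, -40, -36, -32, -28, -24, -20, -16, -12, -8, -4, 0, 4, 8, 12, 16, 20, 24, 28, 32, 36, 40, 44, 48, 52, 56, 60, 64, 68]
-42 [0, 0, 0, 0, 0, 0, 0, 0, 0, 0, 0, 0, 0, 0, 0, 0, 0, 0, 0, 0, 0, 0, 0, 0, 0, 0, 0, 0, 0, 0, 0, 0, 0, 0, 0]
-38 [0, 0, 0, 0, 0, 0, 0, 0, 0, 0, 0, 0, 0, 0, 0, 0, 0, 0, 0, 0, 0, 0, 0, 0, 0, 0, 0, 0, 0, 0, 0, 0, 0, 0, 0]
-34 [0, 29, 30, 28, 19, 5, 4, 5, 5, 5, 5, 5, 4, 5, 18, 29, 24, 31, 28, 25, 6, 5, 5, 5, 5, 5, 6, 5, 5, 17, 20, 18, 30, 13, 0]
-30 [-1, 37, 35, 30, 18, 5, 5, 5, 5, 6, 5, 6, -1, -1, 29, 30, 37, 36, 29, 24, 10, 5, 5, 5, 5, 5, 5, 5, -1, 29, 29, 37, 37, 16, 0]
-26 [-1, 37, 34, 29, 20, 5, 5, 5, 6, 5, 5, 6, -1, -1, 29, 29, 37, 37, 29, 29, 12, 5, 5, 6, 5, 6, 7, 34, 34, 34, 34, 35, 37, 16, 0]
-22 [-1, 37, 34, 29, 20, 5, 5, 5, 6, 5, 5, 6, -1, -1, 29, 29, 37, 36, 34, 34, 34, 34, 34, 34, 34, 34, 35, 34, 34, 34, 34, 34, 37, 15, 0]
-18 [-1, 37, 35, 29, 20, 5, 5, 5, 5, 5, 5, 5, -1, -1, 29, 29, 38, 36, 34, 34, 34, 34, 34, 34, 34, 34, 34, 34, 34, 35, 34, 36, 38, 15, 0]
-14 [-1, 37, 34, 29, 21, 5, 5, 5,
[... 1577 characters left out ...]
37, 37, 14, 0]
34 [-1, 37, 33, 30, 20, 5, 5, 5, 5, 5, 5, 5, -1, -1, 29, 30, 36, 35, 29, 22, 5, 5, 5, 5, 6, 5, 5, 6, -1, 29, 29, 38, 38, 16, 0]
38 [-1, 37, 35, 30, 19, 29, 17, 29, 28, 29, 29, 32, 35, 35, 32, 34, 37, 37, 30, 27, 20, 29, 29, 17, 29, 29, 29, 32, 35, 35, 34, 37, 37, 14, 0]
42 [-1, 37, 38, 37, 14, 5, 21, 21, 5, 21, 5, 37, 37, 37, 37, 37, 37, 37, 37, 26, 8, 21, 6, 7, 6, 6, 6, 37, 37, 37, 37, 37, 37, 18, 0]
46 [-1, -1, -1, -1, -1, -1, -1, -1, -1, -1, -1, -1, -1, -1, -1, -1, -1, -1, -1, -1, -1, -1, -1, -1, -1, -1, -1, -1, -1, -1, -1, -1, 0, 0, 0]
50 [-1, -1, -1, -1, -1, -1, -1, -1, -1, -1, -1, -1, -1, -1, -1, -1, -1, -1, -1, -1, -1, -1, -1, -1, -1, -1, -1, -1, -1, -1, -1, 0, 0, 0, 0]
```

>>> step_arm --targets '[[[255,0.5,-1,0,0],[255,1.5,-3,0,0],[255,3,-5.5,0,0],[255,4.5,-8,0,0],[255,6,-10.5,0,0]]]'

```text
time: 13.5
tcp_pos: [0.5762, 0.1513, 0.3634]
ee_rot: [-0.0, 0.052, 0.999, -0.0]
wrist_force: [-0.1, -0.2, -1.9]
finger_gap: 0.172
```

>>> step_arm --targets '[[[255,1.5,-2.5,0.5,0],[255,3,-5,1.5,0],[255,4.5,-7.5,3,0],[255,5.6,-9.8,5,0],[255,6.4,-11.5,7.5,0]]]'

```text
time: 14.0
tcp_pos: [0.501, 0.0434, 0.2892]
ee_rot: [0.001, 0.053, 0.999, -0.0]
wrist_force: [0.6, -0.7, -1.7]
finger_gap: 0.174
```

>>> step_arm --targets '[[[255,0,-0.5,3,0],[255,0,-0.7,6,0],[255,0,-0.8,9,0],[255,0,-0.8,12,0],[255,0,-0.8,14.5,0]]]'

```text
time: 14.5
tcp_pos: [0.4998, 0.0365, 0.1423]
ee_rot: [-0.0, 0.053, 0.999, -0.0]
wrist_force: [0.5, -0.3, -2.2]
finger_gap: 0.174
```

>>> step_arm --targets '[[[255,0,0,2,0],[255,0,0,3.5,0],[255,0,0,4.4,0],[255,0,0,4.4,0],[255,0,0,4.4,0]]]'

```text
time: 15.0
tcp_pos: [0.5014, 0.0369, 0.1002]
ee_rot: [0.001, 0.052, 0.999, -0.0]
wrist_force: [0.5, 0.6, -2.2]
finger_gap: 0.173
```

```bash
cat >> lift.py <<'E'
def report(goal=None):
    t,R,s=pose();print('tcp',t.round(4),'F',np.round(s['wrist_force'],1),'gap',round(s['finger_gap'],3),'t',s['time'])
    if goal is not None: print('to goal, tool cm',(R.T@(np.array(goal)-t)*100).round(2))
    for n in ['scene','side']:
        c,w,p,s=blade(n,x0=50,x1=155,lim=.024,z=(-.04,.06))
        k=p[p[:,0]>.066]
        for _ in range(3):
            A=np.c_[k,np.ones(len(k))][:,[0,1,3]];co=np.linalg.lstsq(A,k[:,2],rcond=None)[0];r=k[:,2]-A@co;k=k[abs(r)<.004]
        print(n,len(k),'pitch',np.degrees(np.arctan(co[0])).round(2),'roll',np.degrees(np.arctan(co[1])).round(2),'up at a=.1',(co[2]+.1*co[0]).round(4),'a',k[:,0].min().round(3),k[:,0].max().round(3),'y',k[:,1].min().round(3),k[:,1].max().round(3))
        cv2.imwrite('pics/r_%s.png'%n,c['pixels'])
E
python3 -c "
from lift import *
report([.5004,.0372,.0638])"
```

```text
tcp [0.5014 0.0369 0.1002] F [ 0.5  0.6 -2.2] gap 0.173 t 15.0
to goal, tool cm [0.11 0.02 3.64]
scene 218 pitch 0.02 roll 0.24 up at a=.1 -0.0177 a 0.066 0.141 y -0.024 0.024
side 200 pitch -0.41 roll -0.14 up at a=.1 -0.0161 a 0.066 0.143 y -0.024 0.024
```

>>> step_arm --targets '[[[255,0.1,0,1.5,0],[255,0.1,0,2.5,0],[255,0.1,0,3.3,0],[255,0.1,0,3.7,0],[255,0.1,0,3.8,0]]]'

```text
time: 15.6
tcp_pos: [0.5, 0.0373, 0.0619]
ee_rot: [-0.0, 0.052, 0.999, 0.0]
wrist_force: [-4.4, -1.0, 6.1]
finger_gap: 0.172
```

>>> step_arm --newtons 20 --targets '[[[255,0,0,0,0],[255,0,0,0,0],[255,0,0,0.2,0],[255,0,0,0.5,0],[255,0,0,0.8,0]]]'

```text
time: 16.1
tcp_pos: [0.5001, 0.0374, 0.0544]
ee_rot: [0.0, 0.052, 0.999, 0.0]
wrist_force: [-3.3, 1.6, 5.6]
finger_gap: 0.171
```

```bash
python3 -c "
from lift import *
report([.5004,.0372,.0277])"
```

```text
tcp [0.5001 0.0374 0.0544] F [-3.3  1.6  5.6] gap 0.171 t 16.1
to goal, tool cm [-0.03 -0.02  2.67]
scene 140 pitch 2.11 roll 2.1 up at a=.1 -0.009 a 0.066 0.143 y -0.024 0.024
side 91 pitch -7.17 roll 10.28 up at a=.1 -0.0103 a 0.069 0.155 y -0.024 0.024
```

>>> step_arm --targets '[[[255,0,0,0.4,0],[255,0,0,0.8,0],[255,0,0,1.2,0],[255,0,0,1.6,0],[255,0,0,1.8,0]]]'

```text
time: 16.7
tcp_pos: [0.4994, 0.0373, 0.0357]
ee_rot: [-0.001, 0.052, 0.999, -0.0]
wrist_force: [-6.6, 0.9, 8.3]
finger_gap: 0.175
```

```bash
sed -i "s/def report(goal=None):/def report(goal=None,zm=-.012):/; s/k=p\[p\[:,0\]>.066\]/k=p[(p[:,0]>.06)\&(p[:,2]>zm)]/" lift.py; python3 -c "
from lift import *
report([.5004,.0372,.0277])
c=cam('wrist')
a=[cv2.resize(cv2.imread('pics/r_%s.png'%n)[v-45:v+45,u-50:u+50],(400,360),interpolation=cv2.INTER_CUBIC) for n in ['scene','side'] for u,v in [proj(cam(n),[.57,.02,.04]).astype(int)]]
cv2.imwrite('pics/tilt.png',np.hstack(a))"
```

```text
tcp [0.4994 0.0373 0.0357] F [-6.6  0.9  8.3] gap 0.175 t 16.7
to goal, tool cm [-0.1  0.   0.8]
scene 249 pitch 15.14 roll 0.87 up at a=.1 0.0082 a 0.06 0.144 y -0.024 0.023
side 118 pitch 12.5 roll 2.13 up at a=.1 0.0083 a 0.063 0.142 y -0.022 0.023
```

View pics/tilt.png

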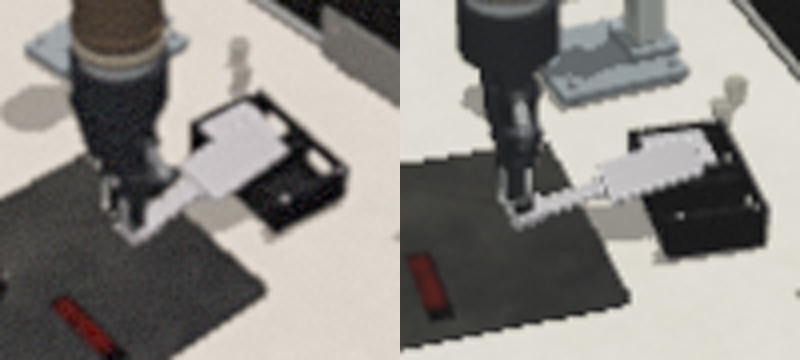

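>>> step_arm --targets '[[[255,-0.1,0,0.3,0],[255,-0.1,0,0.6,0],[255,-0.1,0,0.8,0],[255,-0.1,0,0.8,0]]]'

```text
time: 17.35
tcp_pos: [0.4999, 0.0372, 0.0284]
ee_rot: [-0.001, 0.052, 0.999, -0.0]
wrist_force: [-7.9, 0.4, 12.8]
finger_gap: 0.168
```

```bash
python3 -c "
from lift import *
report([.5004,.0372,.0277],-.008)"
```

```text
tcp [0.4999 0.0372 0.0284] F [-7.9  0.4 12.8] gap 0.168 t 17.35
to goal, tool cm [-0.05  0.01  0.07]
scene 225 pitch 18.43 roll 1.11 up at a=.1 0.0153 a 0.06 0.145 y -0.024 0.023
side 93 pitch 12.81 roll 5.38 up at a=.1 0.0151 a 0.069 0.141 y -0.024 0.024
```

>>> step_arm --newtons 120 --targets '[[[255,0,0,0.1,0],[255,0,0,0.1,0],[255,0,0,0.1,0],[255,0,0,0.1,0],[255,0,0,0.1,0]]]'

```text
time: 17.95
tcp_pos: [0.4999, 0.0372, 0.0283]
ee_rot: [-0.002, 0.052, 0.999, -0.0]
wrist_force: [-10.2, 0.1, 19.1]
finger_gap: 0.172
```

>>> step_arm --targets '[[[255,0,0,-1,0],[255,0,0,-3,0],[255,0,0,-6,0],[255,0,0,-9,0],[255,0,0,-11,0]]]'

```text
time: 18.45
tcp_pos: [0.5023, 0.037, 0.1385]
ee_rot: [0.002, 0.052, 0.999, 0.0]
wrist_force: [0.8, -0.0, -1.8]
finger_gap: 0.169
```

```bash
python3 -c "
from lift import *
report(None,-.02)
c,w,p,s=blade('wrist',x0=40,x1=155,lim=.03,z=(-.04,.06))
for a in range(40,150,6):
    k=p[(p[:,0]>a/1e3)&(p[:,0]<(a+6)/1e3)]
    if len(k)>5: print(a,len(k),np.median(k,0).round(4))
"
```

```text
tcp [0.5023 0.037  0.1385] F [ 0.8 -0.  -1.8] gap 0.169 t 18.45
scene 273 pitch 18.35 roll -0.33 up at a=.1 0.0119 a 0.06 0.142 y -0.024 0.024
side 240 pitch 18.96 roll -0.14 up at a=.1 0.0167 a 0.061 0.145 y -0.024 0.024
40 238 [ 0.0439 -0.0001 -0.0052]
46 332 [ 0.0488 -0.0004 -0.0037]
52 344 [ 0.0551 -0.0004 -0.0018]
58 333 [ 0.061  -0.0004  0.0002]
64 75 [ 0.0648 -0.0004  0.0013]
```

>>> step_arm --targets '[[[255,-0.8,0,2,0],[255,-0.8,0,5,0],[255,-0.8,0,8,0],[255,-0.8,0,10,0],[255,-0.8,0,10.4,0]]]'

```text
time: 19.1
tcp_pos: [0.5042, 0.0363, 0.0285]
ee_rot: [-0.005, 0.052, 0.999, -0.0]
wrist_force: [-8.9, -0.9, 9.7]
finger_gap: 0.166
```

>>> step_arm --newtons 20 --targets '[[[255,0,0,0,0],[255,0,0,0,0],[255,0,0,0.2,0],[255,0,0,0.4,0],[255,0,0,0.6,0]]]'

```text
time: 19.6
tcp_pos: [0.5099, 0.0362, 0.0282]
ee_rot: [0.001, 0.052, 0.999, -0.0]
wrist_force: [-7.9, -1.0, 19.3]
finger_gap: 0.172
```

```bash
python3 -c "
from lift import *
report([.5098,.0362,.028],-.001)"
```

```text
tcp [0.5099 0.0362 0.0282] F [-7.9 -1.  19.3] gap 0.172 t 19.6
to goal, tool cm [ 0.01 -0.    0.02]
scene 247 pitch 20.87 roll -0.18 up at a=.1 0.0185 a 0.06 0.142 y -0.024 0.024
side 107 pitch 16.01 roll 2.61 up at a=.1 0.0182 a 0.07 0.134 y -0.024 0.023
```

>>> step_arm --newtons 120 --targets '[[[255,0,0,0,0],[255,0,0,0,0],[255,0,0,0,0],[255,0,0,0,0],[255,0,0,0,0]]]'

```text
time: 20.2
tcp_pos: [0.5098, 0.0362, 0.0283]
ee_rot: [0.001, 0.052, 0.999, -0.0]
wrist_force: [-5.1, -1.0, 10.1]
finger_gap: 0.169
```

>>> step_arm --targets '[[[255,0,0,-1,0],[255,0,0,-3,0],[255,0,0,-6,0],[255,0,0,-8,0],[255,0,0,-8,0]]]'

```text
time: 20.7
tcp_pos: [0.5123, 0.0362, 0.1101]
ee_rot: [0.004, 0.052, 0.999, 0.0]
wrist_force: [1.1, 0.4, -1.6]
finger_gap: 0.17
```

>>> step_arm --targets '[[[255,0,0,0,0],[255,0,0,0,0],[255,0,0,0,0]]]'

```text
time: 21.0
tcp_pos: [0.5075, 0.0363, 0.1049]
ee_rot: [-0.002, 0.052, 0.999, -0.0]
wrist_force: [0.4, 0.3, -2.3]
finger_gap: 0.17
```

```bash
python3 -c "
from lift import *
report(None,-.01);report(None,-.01)"
```

```text
tcp [0.5075 0.0363 0.1049] F [ 0.4  0.3 -2.3] gap 0.17 t 21.0
scene 276 pitch 20.53 roll 0.66 up at a=.1 0.0176 a 0.061 0.143 y -0.024 0.024
side 242 pitch 20.62 roll 0.82 up at a=.1 0.0182 a 0.06 0.144 y -0.024 0.023
tcp [0.5079 0.0362 0.1052] F [-0.4  0.4 -2. ] gap 0.169 t 21.1
scene 271 pitch 20.06 roll 0.22 up at a=.1 0.0174 a 0.06 0.142 y -0.024 0.024
side 236 pitch 20.51 roll 0.41 up at a=.1 0.0179 a 0.06 0.144 y -0.024 0.024
```

```bash
cat >> lift.py <<'E'
def centre(n,th):
    c,w,p,s=blade(n,x0=40,x1=170,lim=.04,z=(-.012,.06))
    co=np.tan(np.radians(th)); k=p[p[:,0]>.08]; h=np.median(k[:,2]-k[:,0]*co); p=p[abs(p[:,2]-p[:,0]*co-h)<.005]
    m=p[abs(p[:,1])>.013]; m=m[(abs(m[:,1])<.03)]
    r=cv2.minAreaRect((m[:,:2]*1000).astype(np.float32)); a=(m[:,0].min()+m[:,0].max())/2
    print(n,'a',m[:,0].min().round(4),m[:,0].max().round(4),'y',np.percentile(m[:,1],[0,100]).round(4),r,'h at a',(h+co*a).round(4),a.round(4))
E
python3 -c "
from lift import *
for n in ['scene','side','scene','side']: centre(n,20.4)
for n in ['scene','side']: print(ctrl.landmark_of(n,'plate_top')[:1])
"
```

```text
scene a 0.0679 0.1401 y [-0.0297  0.0246] ((104.37761688232422, -2.772472381591797), (53.72982406616211, 72.16777801513672), 87.93407440185547) h at a 0.0189 0.104
side a 0.0703 0.1431 y [-0.0294  0.0259] ((106.67129516601562, -2.2563819885253906), (55.53308868408203, 72.17483520507812), 88.7906723022461) h at a 0.0205 0.1067
scene a 0.0674 0.1432 y [-0.0289  0.026 ] ((105.42631530761719, -1.7390880584716797), (76.54264831542969, 53.81877517700195), 1.417934775352478) h at a 0.0197 0.1053
side a 0.0734 0.1434 y [-0.0294  0.0281] ((108.44296264648438, -0.6667289733886719), (70.18790435791016, 57.23586654663086), 0.38916096091270447) h at a 0.0216 0.1084
[{'xy': [259.9, 192.9], 'conf': 0.72}]
[{'xy': [286.4, 176.6], 'conf': 0.54}]
```

>>> step_arm --targets '[[[255,1,1,0,-0.02],[255,3,3,0,-0.06],[255,5.5,6,0,-0.1],[255,8,9,0,-0.14],[255,10,12,0,-0.175]]]'

```text
time: 22.0
tcp_pos: [0.4195, 0.1673, 0.1063]
ee_rot: [-0.001, -0.036, 0.999, 0.0]
wrist_force: [0.2, 0.9, -1.9]
finger_gap: 0.171
```

>>> step_arm --targets '[[[255,1.3,3,0,0],[255,2.5,5.4,0,0],[255,3.1,6.6,0,0],[255,3.1,6.6,0,0],[255,3.1,6.6,0,0]]]'

```text
time: 22.5
tcp_pos: [0.3865, 0.2296, 0.1066]
ee_rot: [0.0, -0.036, 0.999, -0.0]
wrist_force: [0.3, 0.1, -1.7]
finger_gap: 0.169
```

```bash
python3 -c "
from lift import *
report([.407,.234,.105],-.01)
t,R,s=pose();print(np.degrees(np.arctan2(-R[1,0],-R[0,0])))
for n in ['scene','side']: centre(n,20.4)"
```

```text
tcp [0.3865 0.2296 0.1066] F [ 0.3  0.1 -1.7] gap 0.169 t 22.5
to goal, tool cm [-2.08  0.3   0.16]
scene 240 pitch 21.0 roll 0.15 up at a=.1 0.018 a 0.061 0.142 y -0.024 0.024
side 185 pitch 20.97 roll 0.3 up at a=.1 0.0182 a 0.06 0.146 y -0.024 0.023
3.978485457277357
scene a 0.0672 0.143 y [-0.0289  0.0267] ((105.11067199707031, -1.0552902221679688), (76.01863098144531, 55.324771881103516), 0.3101491630077362) h at a 0.0199 0.1051
side a 0.0707 0.145 y [-0.03    0.0276] ((108.39715576171875, -1.0399761199951172), (56.7596549987793, 74.51698303222656), 88.38355255126953) h at a 0.0214 0.1078
```

>>> step_arm --targets '[[[255,-1,0.1,0,0],[255,-3.5,0.2,0,0],[255,-6,0.25,0,0],[255,-8.5,0.25,0,0],[255,-11,0.25,0,0]]]'

```text
time: 23.2
tcp_pos: [0.4982, 0.2395, 0.1064]
ee_rot: [0.0, -0.035, 0.999, 0.0]
wrist_force: [-0.0, -0.1, -2.2]
finger_gap: 0.169
```

>>> step_arm --targets '[[[255,-1.5,0,-0.3,0],[255,-2.5,0,-0.8,0],[255,-3,0,-1,0],[255,-3,0,-1,0],[255,-3,0,-1,0]]]'

```text
time: 23.7
tcp_pos: [0.5252, 0.2418, 0.1163]
ee_rot: [-0.001, -0.035, 0.999, -0.0]
wrist_force: [-0.1, -0.5, -2.6]
finger_gap: 0.17
```

```bash
python3 -c "
from lift import *
report([.5163,.2412,.1453],-.01)
a=[]
for n in ['scene','side']:
    c=cam(n);u,v=proj(c,[.58,.24,.16]).astype(int);a.append(cv2.resize(c['pixels'][v-45:v+45,u-50:u+50],(400,360),interpolation=cv2.INTER_CUBIC))
cv2.imwrite('pics/under.png',np.hstack(a))"
```

```text
tcp [0.5252 0.2418 0.1163] F [-0.1 -0.5 -2.6] gap 0.17 t 23.7
to goal, tool cm [ 0.89  0.   -2.9 ]
scene 153 pitch 17.54 roll -1.04 up at a=.1 0.0184 a 0.067 0.153 y -0.023 0.023
side 92 pitch 14.01 roll -6.2 up at a=.1 0.0191 a 0.074 0.152 y -0.022 0.023
```

View pics/under.png

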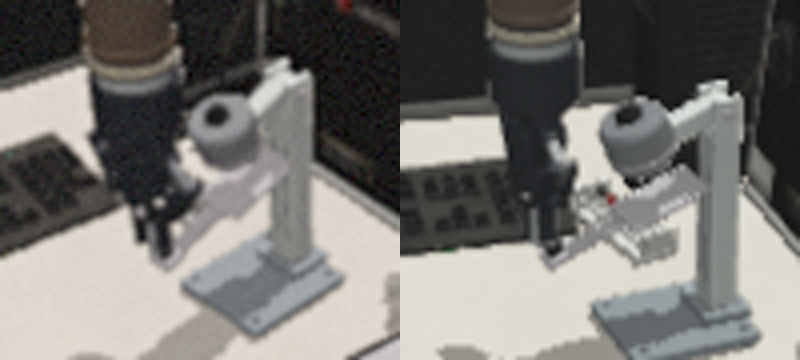

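>>> step_arm --targets '[[[255,0.15,0,-0.5,0],[255,0.4,0,-1.2,0],[255,0.6,0,-1.9,0],[255,0.75,0,-2.4,0],[255,0.75,0,-2.4,0]]]'

```text
time: 24.4
tcp_pos: [0.5191, 0.2419, 0.142]
ee_rot: [0.001, -0.035, 0.999, 0.0]
wrist_force: [1.0, -0.4, -2.8]
finger_gap: 0.168
```

>>> step_arm --targets '[[[255,0,0,0,0],[255,0,0,0,0],[255,0.05,0,-0.15,0],[255,0.1,0,-0.3,0],[255,0.1,0,-0.3,0]]]'

```text
time: 24.9
tcp_pos: [0.5175, 0.2414, 0.1436]
ee_rot: [0.0, -0.035, 0.999, 0.0]
wrist_force: [-0.1, 0.1, -2.2]
finger_gap: 0.165
```

>>> step_arm --targets '[[[255,0.05,0,-0.15,0],[255,0.05,0,-0.15,0],[255,0.1,0,-0.3,0],[255,0.1,0,-0.3,0],[255,0.1,0,-0.3,0]]]'

```text
time: 25.4
tcp_pos: [0.5164, 0.2413, 0.1463]
ee_rot: [-0.0, -0.035, 0.999, -0.0]
wrist_force: [1.2, 1.3, -3.4]
finger_gap: 0.169
```

>>> step_arm --targets '[[[255,0.05,0,-0.1,0],[255,0.05,0,-0.1,0],[255,0.07,0,-0.2,0],[255,0.07,0,-0.2,0],[255,0.07,0,-0.2,0]]]'

```text
time: 25.9
tcp_pos: [0.5157, 0.2412, 0.1483]
ee_rot: [-0.0, -0.035, 0.999, -0.0]
wrist_force: [2.6, -0.0, -4.6]
finger_gap: 0.17
```

>>> step_arm --targets '[[[255,0.03,0,-0.1,0],[255,0.03,0,-0.1,0],[255,0.07,0,-0.2,0],[255,0.07,0,-0.2,0],[255,0.07,0,-0.2,0]]]'

```text
time: 26.4
tcp_pos: [0.515, 0.2412, 0.1504]
ee_rot: [-0.0, -0.035, 0.999, -0.0]
wrist_force: [3.2, -0.4, -5.4]
finger_gap: 0.171
```

```bash
cat >> lift.py <<'E'
def force(k=10):
    F=[];T=[]
    for i in range(k):
        ctrl.camera('side');s=ctrl.get_state();F.append(s['wrist_force']);T.append(s['torque'])
    print('F',np.mean(F,0).round(2),'+-',np.std(F,0).round(2),'torque',np.mean(T,0).round(3),'tcp',np.round(s['tcp_pos'],4),'t',s['time'])
E
python3 -c "
from lift import *
force();report(None,-.01)"
```

```text
F [ 2.7   0.21 -5.86] +- [0.51 0.39 0.49] torque [-0.013  0.115 -0.018] tcp [0.515  0.2412 0.1504] t 26.9
tcp [0.515  0.2412 0.1504] F [ 3.2 -0.1 -6.3] gap 0.169 t 26.9
scene 15 pitch 11.45 roll -12.64 up at a=.1 0.0332 a 0.071 0.152 y -0.022 0.014
side 20 pitch 13.42 roll -18.97 up at a=.1 0.0308 a 0.074 0.15 y -0.024 0.003
```

>>> step_arm --targets '[[[255,0.03,0,-0.08,0],[255,0.03,0,-0.08,0],[255,0.05,0,-0.15,0],[255,0.05,0,-0.15,0],[255,0.05,0,-0.15,0]]]'

```text
time: 27.5
tcp_pos: [0.5145, 0.2412, 0.1519]
ee_rot: [-0.0, -0.035, 0.999, -0.0]
wrist_force: [2.7, 0.1, -6.3]
finger_gap: 0.168
```

```bash
python3 -c "
from lift import *
force()
def line(p,a0,a1):
    k=p[(p[:,0]>a0)&(p[:,0]<a1)]
    for _ in range(4):
        co=np.polyfit(k[:,0],k[:,2],1);k=k[abs(k[:,2]-np.polyval(co,k[:,0]))<.0025]
    return len(k),np.degrees(np.arctan(co[0])).round(2),np.polyval(co,.05).round(4)
for n in ['wrist','scene','side']:
    c,w,p,s=blade(n,x0=15,x1=80,lim=.012,z=(-.03,.03));print(n,line(p,.02,.07) if len(p)>20 else len(p))
    f=w.reshape(-1,3)
    if n!='wrist':
        h=f[(abs(f[:,0]-.6035)<.03)&(abs(f[:,1]-.247)<.03)&(f[:,2]>.2)&(f[:,2]<.24)];print('head med',np.median(h,0).round(4))
    cv2.imwrite('pics/f_%s.png'%n,c['pixels'])
a=[]
for n in ['scene','side']:
    c=cam(n);u,v=proj(c,[.60,.24,.17]).astype(int);a.append(cv2.resize(c['pixels'][v-35:v+35,u-40:u+40],(400,350),interpolation=cv2.INTER_CUBIC))
cv2.imwrite('pics/press.png',np.hstack(a))"
```

```text
F [ 2.68  0.11 -6.91] +- [0.47 0.59 0.38] torque [-0.04   0.149 -0.007] tcp [0.5145 0.2412 0.152 ] t 28.0
wrist (1391, np.float64(19.27), np.float64(-0.0039))
scene (51, np.float64(18.19), np.float64(-0.0042))
head med [0.6018 0.2373 0.2146]
side (37, np.float64(18.94), np.float64(-0.0035))
head med [0.6071 0.2339 0.2153]
```

View pics/press.png

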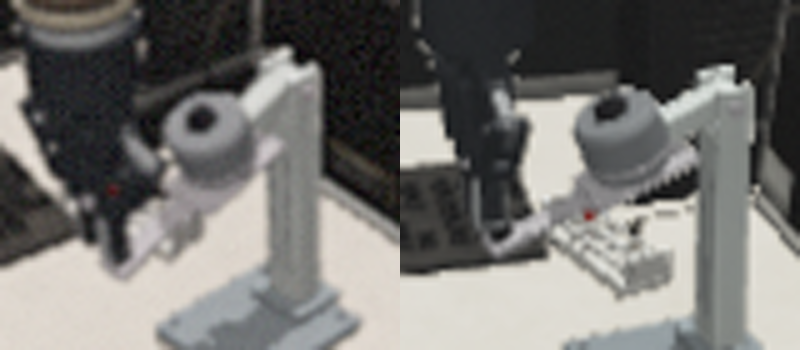

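```bash
python3 -c "
from lift import *
force(15)
c,w,p,s=blade('wrist',x0=15,x1=100,lim=.035,z=(-.03,.04))
k=p[(p[:,0]>.02)&(p[:,0]<.07)&(abs(p[:,1])<.012)]
for _ in range(4):
    co=np.polyfit(k[:,0],k[:,2],1);k=k[abs(k[:,2]-np.polyval(co,k[:,0]))<.0025]
print(len(k),np.degrees(np.arctan(co[0])))
e=p[(p[:,0]>.066)&(p[:,0]<.09)&(p[:,2]>-.005)];print(len(e),e.min(0).round(4) if len(e) else '',e.max(0).round(4) if len(e) else '')
print(s['finger_gap'],[(d['conf'],at(w,d['xy'])) for d in ctrl.landmark_of('wrist','head_top')[:1]])
c=cam('scene');print([(d['conf'],at(cloud(c),d['xy'])) for d in ctrl.landmark_of('scene','short_plate')[:1]])
"
```

```text
F [ 2.11 -0.26 -6.85] +- [0.6  0.35 0.49] torque [-0.059  0.185 -0.03 ] tcp [0.5145 0.2412 0.1519] t 29.0
1392 19.423912529220203
0  
0.16923582580698673 []
[(0.45, array([0.62859177, 0.04329478, 0.0357271 ]))]
```

```bash
python3 -c "
from h import *
print(ctrl.close_job())"
```

```text
the job is handed in; nothing more can be done
None
```

I handed the job in at about 29 s, with the arm still gripping the lifter at 120 N and pressing the long plate up on the nose. I got no verdict, so the result rests on my own checks.

**What I did**
- **Picking up:** I took the lifter across its side flats and slid the blade under the long plate in the right bay of the black rack. I then lifted the plate clear.
- **Tilting:** The arm can only turn about the tool's own axis. To tilt the lifter I rested the blade on the rack's divider and let the grip pivot in the fingers at 20 N, then regripped at 120 N. The first try came out about 1.5° short, so I repeated it.
- **Pressing:** I brought the plate under the nose and pushed it up along the slope of the face.

**Last checks**

| Check | Result | Needed |
|---|---|---|
| Push along the nose axis | about 5.1–5.3 N, steady over 1.5 s | over 2 N |
| Nose pushed in (worked out from the force and the TCP travel, not seen) | about 5.5 mm | over 4 mm |
| Centring (estimated from the measured poses) | within about 4 mm along, about 1 mm across | 14 mm and 9 mm |
| Tilt of plate on lifter, before contact | 20.1–21.0° | head slope 20.1° |
| Short plate (confidence 0.45) | still found in its bay | in the rack |

**What disagreed or was not confirmed**
- **Tilt while pressing:** The lifter's neck read 18.2–19.4°, up to 1.9° under the head. That is within the 2.3° tolerance, and the wrist camera had read about 1.3° low on the tilted lifter earlier.
- **Flushness:** I judged this from the pictures and the force only. The plate was mostly hidden under the head, so the plane fits there were useless.
- **Head position:** The last wrist picture did not find the head. I have no precise final check that it stayed put, but the push was far below the 40 N at which the clamp slips.

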